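# Tomato over the pan with tongs

## Task

Pick up the kitchen tongs, close them on the tomato lying on the chopping board, and lift it off without ever touching the tomato with the gripper itself. Carry it over the middle of the frying pan and finish there holding it motionless in the squeezed tongs, well clear above the rim of the pan, without putting it down or letting go. Leave the lemon and the mug where they are.

Things in the scene. Friction and masses are not known exactly. Their poses are not given: they have to be found in the camera images.
- tongs: Sprung kitchen tongs lying flat: steel arms, black thumb plates, red jaws; 245 mm long, 0.12 kg. Origin on the underside, midway between the thumb plates, near the centre of mass; +x to the jaws, z up, squeezed along y. Pivot drum (24 mm across) at x = -105 mm; its wire loop ends at -137 mm. The spring opens the tongs fully when released; both arms move alike
- tongs_grip (a point): Grip point: midway between the thumb plates, 18 mm above the tongs' underside. Plates: x -24 to +24 mm, 30 mm tall from the underside, 62 mm wide outside at rest. Squeezed to 55 mm the jaws stand 77 (rear edge) to 88 mm apart; on the tomato the plates are 36 to 40 mm apart. The spring pushes each plate with 6 N at rest, 11 N on the tomato; about 35 N of grip holds the tomato well
- tongs_jaws (a point): midway between the jaws at half their height: 85 mm ahead (+x) of the tongs' origin, 17 mm above their underside; axes as for the tongs. Jaws: x 62 to 108 mm, 34 mm tall from the underside, slightly hollow; at rest 88 (rear edge) to 101 mm (middle) apart inside, 112 mm wide outside
- tongs_left (a joint): closing angle of each tongs arm: 0 fully open at rest, about 0.11 when closed on the tomato, 0.2 rad fully closed
- tomato: red tomato with green leaves on top, 57 mm across, 62 mm tall, about 0.08 kg; stands loose on the chopping board, stalk up. Origin at the centre of its underside
- tomato_centre (a point): the middle of the tomato, 31 mm above its underside
- lemon: yellow lemon, 78 x 55 x 56 mm, loose on the same board at the other end; not to be moved. Origin at the centre of its underside
- board: light wooden chopping board lying flat, fixed, 140 x 360 x 14 mm (x, y, z). Origin at the centre of its underside
- frying_pan: dark round frying pan standing on the hob, fixed; 220 mm across the rim, 45 mm high, open; black handle to its own +y, reaching 265 mm from the centre and 68 mm high. Origin at the centre of its underside
- pan_centre (a point): middle of the pan's mouth, level with the rim
- mug: white mug with red stripes, loose, 87 mm wide, 102 mm tall; not to be moved. Origin at the underside, near the middle
There are look-alikes about, which are no part of the job. What is meant by the tomato is not turquoise, and is the smaller of those in its own colour.

How it is judged:
On the way:
1. the tomato is lifted off the board in the tongs (height (world z) of tomato_centre above 0.06 m and contact force between tongs and tomato above 0.5 N and contact force between tomato and board below 0.05 N), for 0.2 s.
At the end, for the whole second after the job is handed in: Tomato at rest (<30 mm/s) in the tongs, squeezed past 0.05 rad and gripped by the fingers; its middle within 60 mm of the pan centre seen from above and >95 mm over the worktop, jaws >70 mm; tongs and tomato clear of the pan; lemon and mug within 30 mm of their starts (horizontal distance between tomato_centre and pan_centre below 0.06 m and height (world z) of tomato_centre above 0.095 m and height (world z) of tongs_jaws above 0.07 m and contact force between tongs and tomato above 0.5 N and contact force between the fingers and tongs above 1 N and value of joint tongs_left above 0.05 rad and contact force between each of tomato, tongs and frying_pan below 0.05 N and linear speed of tomato below 0.03 m/s and distance of each of lemon, mug from where it was at the start of the episode below 0.03 m); the arm keeps its last pose, push and grip.
It fails at once if the gripper or arm touches the tomato (contact force between any of the fingers, the arm and tomato above 0.3 N).
It fails at once if the lemon or mug is moved by more than 30 mm (distance of any of lemon, mug from where it was at the start of the episode above 0.03 m).
It also fails if it takes over 42 s, if anything falls off the work surface, if the arm or the gripper's body presses on something with over 40 N, if the wrist force passes 120 N, or if a joint passes its speed limit or range.

## Robot

A 7-joint arm with a two-finger parallel gripper is mounted at the origin on a cart in front of the work surface, level with it; the furniture and walls round the work are solid. World frame = base frame: x ahead of the robot, y to its left, z up, the work surface at z = 0. Lengths are in m, angles in rad, forces in N, time in s.
With the tool pointing down it reaches from about 0.4 to 0.85 m from the base axis. Payload 10.4 kg.
Tool frame: the origin (TCP) lies at the very end of the fingers, on their centre line; the grasp point (between the pads) lies 19 mm behind it; z points along the fingers, y is the line along which they close (so a half turn about z gives the same grasp; the last joint's range is limited). The gripper opens to 85 mm and grips with 20 to 120 N. Pads are 22 mm wide; open, the fingers measure 114 mm over their backs; the gripper's body (76 mm by 85 mm) begins 54 mm behind the grasp point. The pads swing forward as they close: fully open they stand 13 mm farther back than shut.
Start: joints at [1.153, 0.332, -0.065, 1.46, 0.022, 1.35, -0.088], TCP at [0.24, -0.577, 0.231] pointing down, gripper open.
Joint ranges: [-2.6, 2.6], [-0.5, 2.12], [-1.47, 1.34], [0.16, 2.42], [-1.27, 4.41], [0.06, 2.06], [-2.6, 2.6]. Speed limits (rad/s): [2.22, 2.22, 2.79, 2.79, 3.14, 3.14, 3.14].

## Interface

Orientations are given as a unit quaternion [x, y, z, w].
In Python, from workcell import manip gives the robot as it stands.
- The arm moves only by the tool jog_arm, called after "Call:" in YAML: its name, and indented under it one key for each argument. Schema: {"type":"object","properties":{"ticks":{"type":"object","properties":{"ax":{"type":"array","items":{"type":"number"},"minItems":1,"maxItems":20},"ay":{"type":"array","items":{"type":"number"},"minItems":1,"maxItems":20},"az":{"type":"array","items":{"type":"number"},"minItems":1,"maxItems":20},"x":{"type":"array","items":{"type":"number"},"minItems":1,"maxItems":20},"y":{"type":"array","items":{"type":"number"},"minItems":1,"maxItems":20},"z":{"type":"array","items":{"type":"number"},"minItems":1,"maxItems":20},"aperture":{"type":"array","items":{"type":"number"},"minItems":1,"maxItems":20}},"additionalProperties":false,"required":["ax","ay","az","x","y","z","aperture"]},"squeeze":{"type":"number"},"only":{"type":"string"},"quiet":{"type":"boolean"},"lines":{"type":"string"}},"required":["ticks"],"additionalProperties":false}. ticks is an object with one list for each field, all of the same length, 1 to 20, a row being the entries at one place: ax, ay, az (a rotation vector in rad), x, y, z (the shift in units of 25 mm), aperture (the opening from 0.0 (shut) to 1.0 (fully open)); each row is the pose to reach, as a shift and turn from the pose commanded when the call began, along the tool's axes at that moment; what a row does not reach only later rows make up. A row lasts 1/8 s, in which the tool goes at most 0.0625 m and 0.188 rad, less where a joint would pass 70% of its speed; a pose out of reach is approached as far as the arm can. The fingers move at their own pace and stop on an object; squeeze is the grip in N (left out, the last holds). Time passes only in rows, so rows that do not move let the fingers close. The tool returns the time, the measured TCP pose, the force, the opening and the grip force at its end. only (a regular expression) keeps the lines of the reply that match it, lines (a string "A,B") keeps lines A to B, and quiet returns only ok. Input that does not fit is refused with a message, and nothing moves.
- manip.get_obs(): the state, without advancing time (a new reading comes with each control period).
- manip.camera(name): name is "scene" or "top"; returns the picture (400x640x3 uint8, blue, green, red); there is no depth.
- manip.calibration(name): a dict with "fx", "fy", "cx", "cy" (pixels), "world_from_camera" (4x4, takes a point from camera to world coordinates). Camera axes: x right, y up, looking along -z (the intrinsics and any distortion apply to the point x, -y, -z); pixel columns grow to the right and rows downward; lengths in m; the calibration is good to about 2 mm. A picture is of the moment at which its call begins. calibration takes no time and is no camera call.
- manip.hand_in(): hands the job in; it is judged then, once.
Trained networks look in the newest picture that a camera, given by its name, has taken for a name from the list of things; names that differ only in an ending like _2 or _b are one class to them, and where a whole thing is asked for, a point or a joint stands for the part that bears it (a point fixed in the world has none). Each returns a list of dicts, best first, with "confidence" (0 to 1); they miss things now and then, are a little off and sometimes report something else, mostly with a low value. They report only what shows in the picture. A call takes as long as a camera call. They do not tell look-alikes from the thing itself.
- manip.outline_of(camera, thing): "mask" (400x640 bool, what is visible of it) and "bbox" ([left, top, right, bottom] in pixels, round what is visible of it).
The state is a dict: "clock": time; "joint_pos": joint angles; "joint_velocities": joint speeds; "tau": joint torques, N m; "position": TCP position; "ee_rot": TCP orientation; "ft_force": force on the tool from outside, world axes, zero at the start; "torque": the same for the moment, N m; "grip_width": opening from 0.0 (shut) to 1.0 (fully open); "grasp_force": force on a finger pad.
Only numpy, scipy, OpenCV 4.12 (cv2) and the standard library are available. Lean on these libraries where they do the work, as an engineer would, in place of code of your own. Each camera call takes 0.05 s, during which the arm holds its last target. There are 200 camera calls.

## Working session

There is one attempt and no reset: what is moved stays moved. The work goes in short steps, Python scripts to look and compute and a tool call to move; the robot and the scene stay as the last step left them, time stands still between calls to the robot, and variables do not carry over. Pictures are saved under pics/ and viewed, at most 11 in all, crops included, and the job is handed in when it is done.

```bash
mkdir -p pics
```

Run:
```python
from workcell import manip
import cv2,numpy as np
for c in("scene","top"):
    cv2.imwrite(f"pics/{c}0.png",manip.camera(c)); k=manip.calibration(c); print(c,{a:(np.round(b,3).tolist()) for a,b in k.items()})
o=manip.get_obs(); print({a:np.round(b,3).tolist() for a,b in o.items()})
```

```text
scene {'fx': 476.24, 'fy': 476.24, 'cx': 313.509, 'cy': 204.241, 'world_from_camera': [[-0.976, 0.157, -0.153, 0.33], [-0.219, -0.677, 0.703, 1.089], [0.006, 0.719, 0.695, 1.074], [0.0, 0.0, 0.0, 1.0]]}
top {'fx': 465.315, 'fy': 465.315, 'cx': 318.879, 'cy': 203.808, 'world_from_camera': [[0.004, 0.987, -0.162, 0.327], [-1.0, 0.002, -0.013, 0.083], [-0.012, 0.163, 0.987, 1.388], [0.0, 0.0, 0.0, 1.0]]}
{'clock': 0.1, 'joint_pos': [1.153, 0.333, -0.065, 1.461, 0.022, 1.35, -0.088], 'joint_velocities': [-0.0, -0.002, 0.001, 0.001, -0.0, -0.001, 0.001], 'tau': [0.003, -62.675, 0.05, -39.243, 0.016, 0.007, 0.0], 'position': [0.24, -0.577, 0.231], 'ee_rot': [0.981, 0.196, -0.0, -0.001], 'ft_force': [0.524, 0.672, -0.353], 'torque': [0.003, 0.0, -0.026], 'grasp_force': 0.0, 'grip_width': 1.002}
```

View pics/scene0.png

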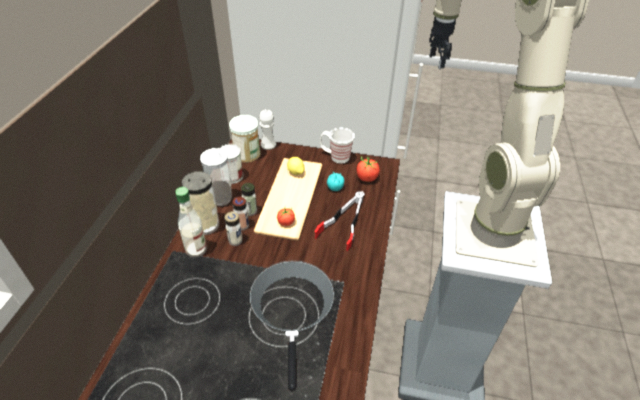

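View pics/top0.png

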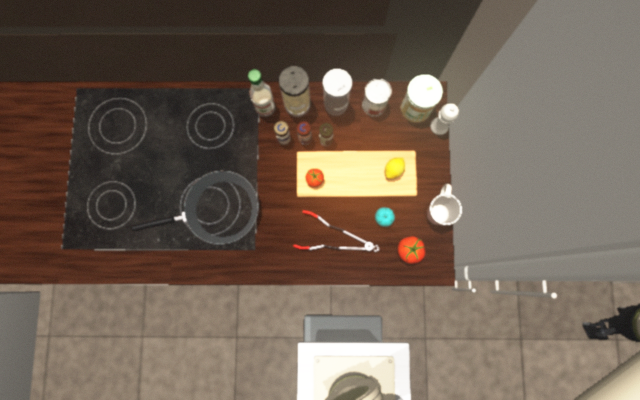

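The scene shows one small red tomato on the board (top view 315,178) and three possible confusions: a big red one (411,250), a turquoise one (385,217), and the yellow lemon (396,168). The small red one on the board is the right choice. The tongs have their pivot at about (370,246) and their jaws at (311,214) and (302,248). The pan is at (222,208).

Create h.py:
```python
from workcell import manip
import cv2,numpy as np
from scipy.spatial.transform import Rotation as R
from scipy.optimize import least_squares
def proj(c,P):
    k=manip.calibration(c);T=np.linalg.inv(k["world_from_camera"]);q=np.atleast_2d(P)@T[:3,:3].T+T[:3,3]
    return np.c_[k["cx"]+k["fx"]*q[:,0]/-q[:,2],k["cy"]+k["fy"]*-q[:,1]/-q[:,2]]
def back(c,uv,z):
    k=manip.calibration(c);T=np.array(k["world_from_camera"]);uv=np.atleast_2d(uv)
    d=np.c_[(uv[:,0]-k["cx"])/k["fx"],-(uv[:,1]-k["cy"])/k["fy"],-np.ones(len(uv))]@T[:3,:3].T
    return T[:3,3]+d*((z-T[2,3])/d[:,2])[:,None]
def cen(m):
    y,x=np.nonzero(m); return np.array([x.mean(),y.mean()])
```

Run:
```python
from h import *
Z={"tomato":.045,"lemon":.042,"frying_pan":.0,"mug":.05,"tongs":.015,"board":.014}
im={}
for c in("top","scene"):
    im[c]=manip.camera(c)
    for t in Z:
        for r in manip.outline_of(c,t)[:4]:
            if r["confidence"]>.3:
                p=cen(r["mask"]);print(c,t,round(r["confidence"],2),np.array(r["bbox"]).tolist(),p.round(1),back(c,p,Z[t])[0].round(3))
                if t=="tongs": np.save(f"tongs_{c}.npy",r["mask"])
a=cv2.resize(im["top"][140:265,285:440],None,fx=5,fy=4.8*5/4.8,interpolation=cv2.INTER_CUBIC)[:600]
cv2.imwrite("pics/crop.png",a)
```

```text
top tomato 0.83 [303.1, 168.3, 324.4, 187.6] [313.9 176.8] [0.629 0.115 0.045]
top tomato 0.71 [398.1, 232.9, 423.9, 260.4] [410.7 249.6] [ 0.415 -0.164  0.045]
top tomato 0.5 [374.9, 204.6, 394.6, 225.3] [384.2 216. ] [ 0.512 -0.09   0.045]
top lemon 0.55 [385.8, 160.5, 404.1, 179.4] [394.4 166.8] [ 0.66  -0.124  0.042]
top frying_pan 0.59 [299.0, 213.4, 373.2, 252.3] [338.6 236.5] [0.456 0.041 0.   ]
top mug 0.9 [429.0, 183.3, 458.1, 225.7] [444.3 207.6] [ 0.537 -0.264  0.05 ]
top tongs 0.95 [307.2, 214.1, 376.6, 251.3] [361.8 242.1] [ 0.439 -0.027  0.015]
top board 0.61 [298.9, 151.0, 416.0, 196.3] [355.2 173.6] [ 0.646 -0.009  0.014]
scene tomato 0.9 [354.5, 156.3, 380.6, 183.1] [367.5 169.6] [ 0.417 -0.157  0.045]
scene tomato 0.69 [328.4, 175.8, 344.8, 190.1] [335.3 182. ] [ 0.511 -0.07   0.045]
scene tomato 0.56 [278.4, 208.4, 296.9, 228.2] [285.6 216.6] [0.628 0.12  0.045]
scene lemon 0.56 [287.0, 159.0, 306.0, 174.6] [295.3 165.8] [ 0.66  -0.125  0.042]
scene frying_pan 0.78 [247.5, 262.6, 336.1, 390.9] [291.4 302. ] [0.542 0.383 0.   ]
scene frying_pan 0.59 [346.8, 206.6, 361.9, 249.6] [351.5 232.2] [0.427 0.097 0.   ]
scene mug 0.65 [321.8, 129.6, 351.5, 166.5] [339.4 143.8] [ 0.534 -0.271  0.05 ]
scene tongs 0.7 [315.6, 193.2, 363.5, 249.2] [342.2 217.6] [0.464 0.056 0.015]
scene board 0.75 [254.5, 158.1, 322.9, 243.3] [288.6 201. ] [0.646 0.02  0.014]
```

View pics/crop.png

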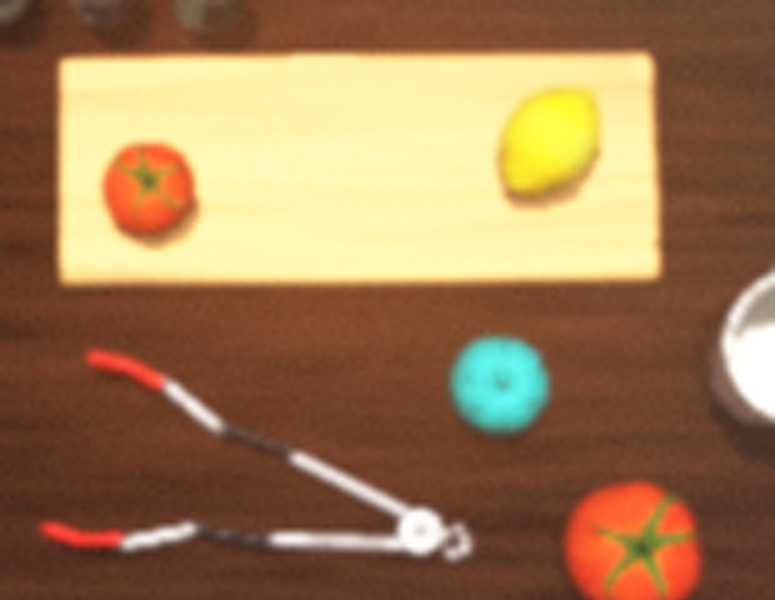

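The crop confirms it: the small red tomato with green leaves is at crop (148,190), which is full-image (314,178), at the far left end of the board with the lemon at the right. In the crop the tongs show the drum at (420,530), plates centred at (258,442) and (235,538), and jaws from (163,385) to (88,356) and from (123,540) to (42,530).

Run:
```python
from h import *
# crop pts -> tongs coords
F=[((420,530),(-.105,0,.028)),((258,442),(0,-.030,.028)),((235,538),(0,.030,.028)),
((163,385),(.062,-.048,.033)),((88,356),(.108,-.050,.033)),((123,540),(.062,.048,.033)),((42,530),(.108,.050,.033))]
uv=np.array([[285+(a+.5)/5-.5,140+(b+.5)/5-.5] for (a,b),_ in F]);L=np.array([p for _,p in F])
def w(p):
    c,s=np.cos(p[2]),np.sin(p[2]); return np.c_[p[0]+c*L[:,0]-s*L[:,1],p[1]+s*L[:,0]+c*L[:,1],L[:,2]]
def w2(p,L): 
    c,s=np.cos(p[2]),np.sin(p[2]); return np.c_[p[0]+c*L[:,0]-s*L[:,1],p[1]+s*L[:,0]+c*L[:,1],L[:,2]]
# +x to jaws ~ +y world; left (+y tongs) -> -x world
f=lambda p:(proj("top",w(p))-uv).ravel()
r=least_squares(f,[.45,.04,1.75],loss="soft_l1");print("top",r.x.round(4),r.fun.reshape(-1,2).round(1).tolist())
# scene check: red pixels
im=cv2.cvtColor(manip.camera("scene"),cv2.COLOR_BGR2HSV)
m=(((im[...,0]<8)|(im[...,0]>172))&(im[...,1]>160)&(im[...,2]>90)).astype(np.uint8)
n,_,st,ce=cv2.connectedComponentsWithStats(m)
for i in range(1,n):
    if st[i,4]>20: print(st[i].tolist(),ce[i].round(1))
J=np.array([[.085,.054,.017],[.085,-.054,.017],[-.105,0,.015]]);print("pred scene jaws",proj("scene",w2(r.x,J)).round(1).tolist())
p=r.x;print("jaws",w2(p,J).round(3).tolist())
# pan: fit rim ellipse
for c in("top","scene"):
    manip.camera(c)
    for q in manip.outline_of(c,"frying_pan"):
        print(c,q["confidence"],q["bbox"])
# tomato two-view triangulate
def tri(a,b):
    return least_squares(lambda P:np.r_[proj("top",P)[0]-a,proj("scene",P)[0]-b],[.63,.115,.045])
t=tri([313.9,177.5],[285.6,217]);print("tomato",t.x.round(4),t.fun.round(1))
a=manip.camera("top");cv2.imwrite("pics/pan.png",cv2.resize(a[160:255,120:270],None,fx=5,fy=5,interpolation=cv2.INTER_CUBIC))
```

```text
top [0.4514 0.0561 1.3316] [[0.1, 0.3], [-0.1, -0.6], [-0.3, 0.1], [-0.1, -0.4], [-0.1, 1.1], [-0.1, 0.4], [0.6, -0.7]]
[356, 161, 24, 21, 287] [367.1 172.5]
[278, 213, 16, 13, 125] [285.9 219.9]
[314, 221, 10, 18, 107] [318.3 229.5]
[346, 233, 6, 18, 71] [348.7 242.5]
pred scene jaws [[351.4, 242.1], [318.5, 230.0], [359.0, 197.6]]
jaws [[0.419, 0.151, 0.017], [0.524, 0.126, 0.017], [0.427, -0.046, 0.015]]
top 0.96 [128.9, 171.2, 258.6, 243.7]
top 0.63 [295.2, 214.1, 373.9, 250.3]
scene 0.78 [247.1, 260.7, 336.3, 389.6]
scene 0.18 [323.8, 130.2, 353.0, 164.2]
tomato [0.6286 0.115  0.0382] [-0.  -0.2  0.2  0.1]
```

View pics/pan.png

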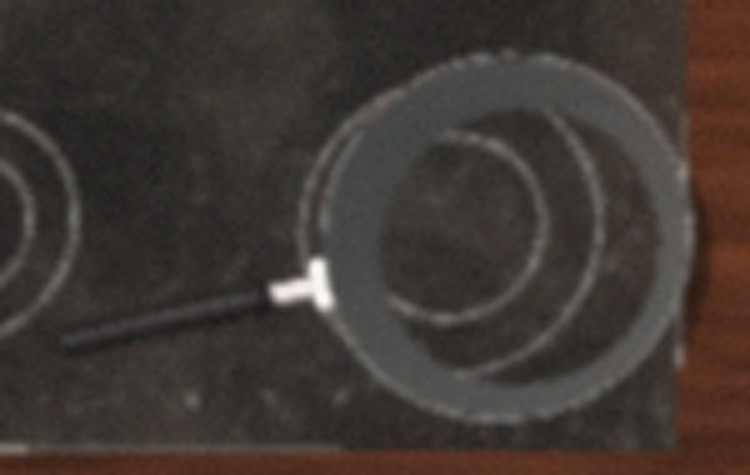

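The pan rim is centred at crop (508,237), full-image (221.2,206.9). The handle points left, towards +y. Before reaching I need to know where the fridge front and handles are, because the arm starts in front of them.

Run:
```python
from h import *
print("pan",back("top",[221.2,206.9],.045).round(4))
a=manip.camera("top");b=manip.camera("scene")
A=cv2.resize(a[200:350,430:640],(784,560))[:290];B=cv2.resize(b[0:230,370:500],None,fx=2.3,fy=2.3)
c=np.zeros((600,800,3),np.uint8);A2=cv2.resize(a[200:350,430:640],None,fx=2.3,fy=2.3);c[:A2.shape[0],:A2.shape[1]]=A2;c[:B.shape[0],490:490+B.shape[1]]=B
cv2.imwrite("pics/fr.png",c)
print("nadir",proj("top",[[.327,.083,.0],[.3,-.3,0],[.3,-.3,.3],[.3,-.3,.6],[.35,-.3,0],[.35,-.3,.3],[.35,-.3,.6]]).round())
print("corner",back("top",[[455,285]],0).round(3),back("scene",[[398,157]],0).round(3))
```

```text
pan [[0.5379 0.3858 0.045 ]]
nadir [[324. 280.]
 [455. 290.]
 [492. 293.]
 [556. 298.]
 [455. 273.]
 [491. 271.]
 [554. 267.]]
corner [[ 0.315 -0.299  0.   ]] [[ 0.323 -0.307  0.   ]]
```

View pics/fr.png

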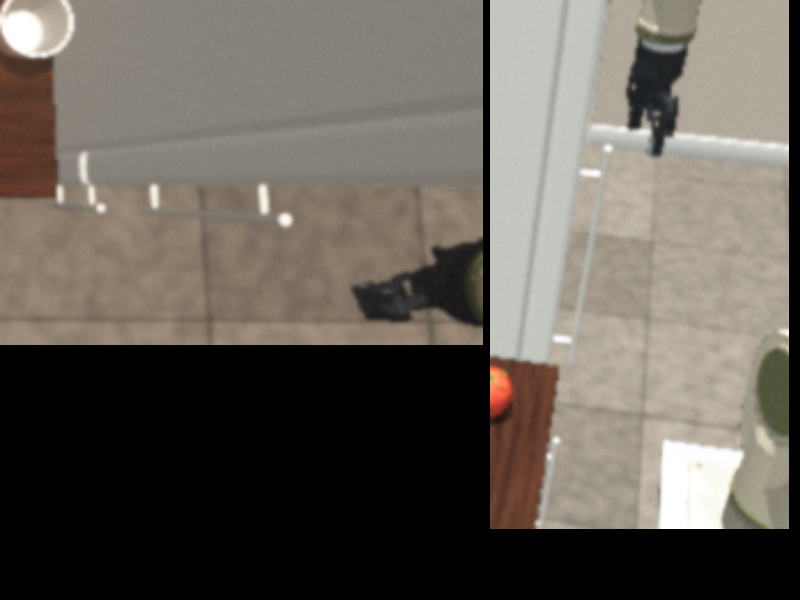

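The upper handle shows as brackets at top-view (497,285) and (544,285) with its end at (554,296). In the scene view the end is at (421,64) and the bracket at (402,148). I'll triangulate them.

Run:
```python
from h import *
def tri(a,b):
    t=least_squares(lambda P:np.r_[proj("top",P)[0]-a,proj("scene",P)[0]-b],[.3,-.3,.3]);return t.x.round(3),t.fun.round(1)
print("top end",tri([554,295.5],[421,64.5]))
print("low bracket bar",tri([497,292],[405,148]))
print("lower handle top",tri([474,290],[399,191]))
```

```text
top end (array([ 0.296, -0.442,  0.298]), array([ 0. , -0.2,  0.3,  0. ]))
low bracket bar (array([ 0.297, -0.441, -0.055]), array([ 0. , -0.9,  1.1,  0.2]))
lower handle top (array([ 0.296, -0.443, -0.282]), array([-0. ,  0.1, -0.1, -0. ]))
```

Add to h.py:
```python
def plan(W):
    "world waypoints (x,y,z,yaw of tool x) -> rows rel. to current pose"
    o=manip.get_obs();R0=R.from_quat(o["ee_rot"]);p=np.array(o["position"])
    for x,y,z,a in W:
        T=R.from_euler("z",a)*R.from_euler("x",np.pi)
        print((R0.inv()*T).as_rotvec().round(3),R0.inv().apply(np.array([x,y,z])-p).round(4))
    print(round(o["clock"],2),p.round(4),"yaw",np.arctan2(*R0.as_matrix()[[1,0],0]).round(4),"q",np.round(o["joint_pos"],2),"f",np.round(o["ft_force"],1),"g",np.round([o["grip_width"],o["grasp_force"]],3))
```

```bash
python3 -c "
from h import *
plan([(.21,-.44,.25,.45),(.23,-.33,.25,.6),(.28,-.24,.25,.75),(.38,-.1,.2,1.1),(.4514,.0561,.12,1.3316)])"
```

```text
[ 0.    -0.    -0.055] [ 0.0246 -0.1381 -0.0187]
[ 0.    -0.    -0.205] [ 0.0854 -0.2319 -0.0187]
[ 0.    -0.    -0.355] [ 0.1661 -0.2958 -0.0187]
[ 0.    -0.    -0.705] [ 0.3123 -0.3866  0.0313]
[ 0.     0.    -0.937] [ 0.4382 -0.5032  0.1113]
1.2 [ 0.2404 -0.5769  0.2313] yaw 0.3948 q [ 1.15  0.33 -0.06  1.46  0.02  1.35 -0.09] f [-0.2 -0.9  0.4] g [1.002 0.   ]
```

Units first: shifts go in units of 25 mm. So -0.232 m is -9.28, -0.185 m is -7.4.

Call:
jog_arm:
  ticks: {"ax":[0,0,0,0,0,0],"ay":[0,0,0,0,0,0],"az":[0,-0.03,-0.055,-0.13,-0.205,-0.205],"x":[0.4,0.72,1,2.2,3.4,3.4],"y":[-2.2,-4,-5.52,-7.4,-9.28,-9.28],"z":[-0.4,-0.76,-0.76,-0.76,-0.76,-0.76],"aperture":[0.4,0.4,0.4,0.4,0.4,0.4]}

```text
clock: 1.95
position: [0.2306, -0.3274, 0.2509]
ee_rot: [0.955, 0.298, -0.0, 0.001]
ft_force: [0.1, 0.2, -0.4]
grip_width: 0.402
grasp_force: 0.0
```

```bash
python3 -c "
from h import *
plan([(.28,-.24,.25,.75),(.38,-.1,.2,1.1),(.4514,.0561,.12,1.3316)])"
```

```text
[ 0.002  0.001 -0.145] [ 0.0903 -0.0438  0.0008]
[ 0.001  0.001 -0.495] [ 0.2522 -0.1022  0.0506]
[ 0.001  0.001 -0.727] [ 0.3998 -0.1901  0.1304]
1.95 [ 0.2306 -0.3274  0.2509] yaw 0.605 q [ 1.07 -0.17 -0.2   1.96 -0.03  1.35 -0.09] f [ 0.1  0.2 -0.4] g [0.402 0.   ]
```

Converted, 0.2 m is 8, 0.09 m is 3.6.

Call:
jog_arm:
  ticks: {"ax":[0,0,0,0,0,0,0,0,0,0],"ay":[0,0,0,0,0,0,0,0,0,0],"az":[-0.07,-0.145,-0.27,-0.4,-0.495,-0.6,-0.7,-0.727,-0.727,-0.727],"x":[1.8,3.6,5.76,8,10.08,12,14,16,16,16],"y":[-0.88,-1.76,-2.52,-3.32,-4.08,-5.28,-6.4,-7.6,-7.6,-7.6],"z":[0,0,0.64,1.36,2,3,4,5.2,5.2,5.2],"aperture":[0.6,1,1,1,1,1,1,1,1,1]}

```text
clock: 3.2
position: [0.4528, 0.052, 0.1201]
ee_rot: [0.788, 0.616, -0.0, -0.0]
ft_force: [0.0, 0.1, -0.2]
grip_width: 1.003
grasp_force: 0.0
```

```bash
python3 -c "
from h import *
plan([(.4514,.0561,.001,1.3316)])"
```

```text
[-0.001 -0.    -0.005] [ 0.0036 -0.0022  0.1191]
3.2 [0.4528 0.052  0.1201] yaw 1.3263 q [ 0.56  0.13 -0.81  1.99  0.11  1.07 -0.54] f [ 0.   0.1 -0.2] g [1.003 0.   ]
```

Converted, 0.118 m is 4.72, 0.108 m is 4.32.

Call:
jog_arm:
  ticks: {"ax":[0,0,0,0,0,0,0,0,0,0],"ay":[0,0,0,0,0,0,0,0,0,0],"az":[-0.005,-0.005,-0.005,-0.005,-0.005,-0.005,-0.005,-0.005,-0.005,-0.005],"x":[0.144,0.144,0.144,0.144,0.144,0.144,0.144,0.144,0.144,0.144],"y":[-0.088,-0.088,-0.088,-0.088,-0.088,-0.088,-0.088,-0.088,-0.088,-0.088],"z":[1.2,2.4,3.6,4.32,4.72,4.72,4.72,4.72,4.72,4.72],"aperture":[1,1,1,1,1,1,0.645,0.645,0.645,0.645]}
  squeeze: 35

```text
clock: 4.45
position: [0.4528, 0.0568, 0.0037]
ee_rot: [0.786, 0.618, 0.001, 0.001]
ft_force: [-0.8, -0.2, 8.6]
grip_width: 0.646
grasp_force: 9.2
```

Run:
```python
from h import *
plan([(.4514,.0561,.001,1.3316)])
a=manip.camera("top");b=manip.camera("scene")
c=np.zeros((600,800,3),np.uint8);c[:300]=cv2.resize(a[170:266,280:440],(800,300)) if 0 else cv2.resize(a[180:270,230:470],(800,300));c[300:]=cv2.resize(b[160:265,230:510],(800,300));cv2.imwrite("pics/g1.png",c)
```

```text
[ 0.003 -0.001 -0.   ] [-0.001  -0.0012  0.0027]
4.45 [0.4528 0.0568 0.0037] yaw 1.3316 q [ 0.46  0.34 -0.75  2.08  0.31  0.83 -0.71] f [-0.8 -0.2  8.6] g [0.646 9.241]
```

View pics/g1.png

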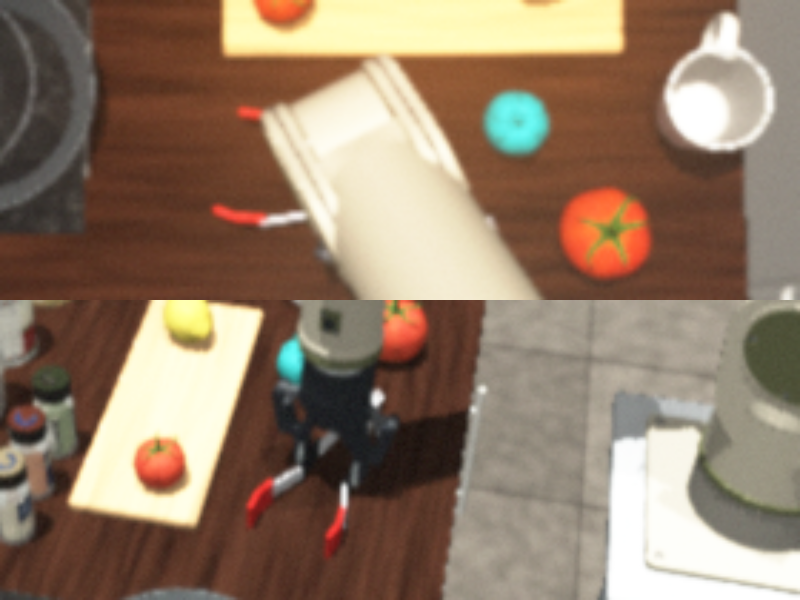

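The tongs are held between the plates: grip 9 N, opening 0.646, jaws open. Next I lift and move above the tomato.

Call:
jog_arm:
  ticks: {"ax":[0,0,0,0,0],"ay":[0,0,0,0,0],"az":[0,0,0,0,0],"x":[0,0,0,0,0],"y":[0,0,0,0,0],"z":[-1.2,-2.8,-4.4,-5.04,-5.04],"aperture":[0.645,0.645,0.645,0.645,0.645]}

```text
clock: 5.18
position: [0.4518, 0.0563, 0.1289]
ee_rot: [0.786, 0.618, 0.001, 0.001]
ft_force: [-0.6, -0.4, -2.2]
grip_width: 0.648
grasp_force: 6.7
```

Run:
```python
from h import *
plan([(.6087,.0334,.13,1.3316)])
```

```text
[ 0.002  0.    -0.   ] [ 0.0149  0.1578 -0.0008]
5.17 [0.4518 0.0563 0.1289] yaw 1.3314 q [ 0.58  0.11 -0.83  1.98  0.1   1.08 -0.54] f [-0.6 -0.4 -2.2] g [0.648 6.682]
```

Converted, 0.158 m is 6.32, 0.145 m is 5.8.

Call:
jog_arm:
  ticks: {"ax":[0,0,0,0,0,0,0],"ay":[0,0,0,0,0,0,0],"az":[0,0,0,0,0,0,0],"x":[0.16,0.28,0.44,0.56,0.6,0.6,0.6],"y":[1.2,2.8,4.4,5.8,6.32,6.32,6.32],"z":[0,0,0,0,0,0,0],"aperture":[0.645,0.645,0.645,0.645,0.645,0.645,0.645]}

```text
clock: 6.05
position: [0.6072, 0.0343, 0.1278]
ee_rot: [0.786, 0.618, -0.0, -0.0]
ft_force: [0.1, 0.5, -0.3]
grip_width: 0.644
grasp_force: 6.7
```

Run:
```python
from h import *
plan([(.6087,.0334,.03,1.3316)])
for c in("top","scene"):
    im=manip.camera(c);x0,y0=(250,130) if c=="top" else (230,150)
    o=manip.get_obs();p=np.array(o["position"]);M=R.from_euler("z",1.3316).as_matrix()
    z0=p[2]-.0037
    L=np.array([[x,s*y,z] for s in(1,-1) for x,y in((.062,.0385),(.085,.046),(.108,.044)) for z in(.034,)])
    W=(L-[0.001,0,0])@M.T+[p[0],p[1],z0]
    B=cv2.resize(im[y0:y0+120,x0:x0+160],None,fx=5,fy=5,interpolation=cv2.INTER_CUBIC)
    for q in proj(c,W): cv2.circle(B,tuple(int(v) for v in ((q-[x0,y0]+.5)*5)),3,(255,255,0),-1)
    cv2.imwrite(f"pics/a_{c}.png",B)
```

```text
[-0.001  0.     0.001] [-0.0004  0.0018  0.0978]
6.05 [0.6072 0.0343 0.1278] yaw 1.3328 q [ 0.44  0.48 -0.74  1.6   0.34  1.2  -0.61] f [ 0.1  0.5 -0.3] g [0.644 6.683]
```

View pics/a_top.png

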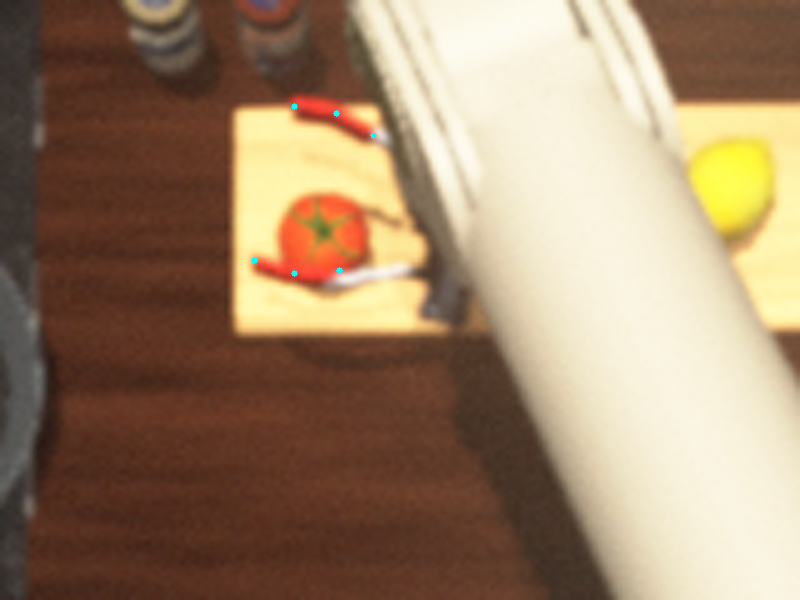

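View pics/a_scene.png

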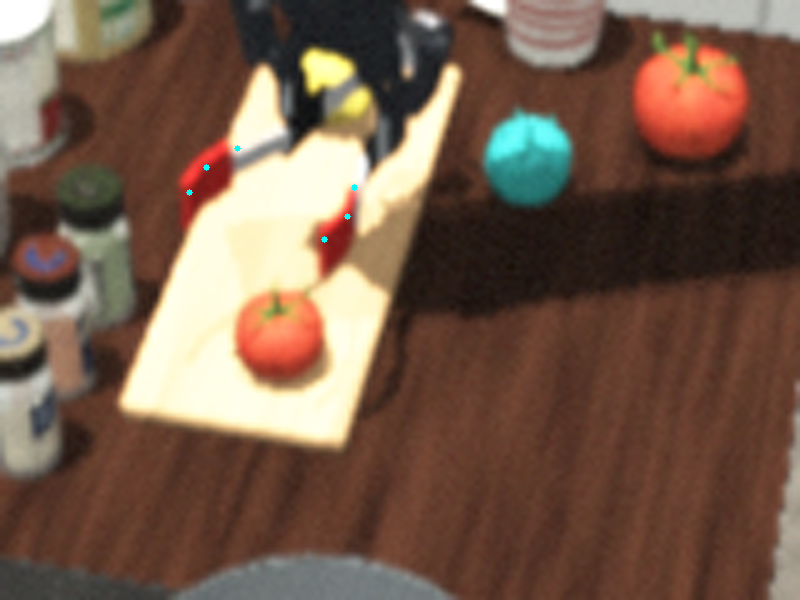

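The overlay matches the jaws in both views. From above the tomato, at crop (324,236), lies between the jaws, at (335,112) and (295,272). I'll descend straight, then squeeze.

Converted, 0.0018 m is 0.072, 0.098 m is 3.92.

Call:
jog_arm:
  ticks: {"ax":[0,0,0,0,0,0,0,0],"ay":[0,0,0,0,0,0,0,0],"az":[0,0,0,0,0,0,0,0],"x":[0,0,0,0,0,0,0,0],"y":[0.072,0.072,0.072,0.072,0.072,0.072,0.072,0.072],"z":[0.8,1.6,2.4,3,3.6,3.92,3.92,3.92],"aperture":[0.645,0.645,0.645,0.645,0.645,0.645,0.645,0.645]}

```text
clock: 7.15
position: [0.6106, 0.0334, 0.0309]
ee_rot: [0.786, 0.618, 0.0, 0.0]
ft_force: [0.8, -0.3, -1.2]
grip_width: 0.648
grasp_force: 6.7
```

Run:
```python
from h import *
plan([(.6087,.0334,.03,1.3316)])
b=manip.camera("scene");cv2.imwrite("pics/d.png",cv2.resize(b[150:270,230:390],None,fx=5,fy=5,interpolation=cv2.INTER_CUBIC))
```

```text
[ 0.001 -0.     0.   ] [-0.0004 -0.0018  0.0009]
7.15 [0.6106 0.0334 0.0309] yaw 1.3318 q [ 0.4   0.59 -0.69  1.67  0.42  1.04 -0.66] f [ 0.8 -0.3 -1.2] g [0.648 6.685]
```

View pics/d.png

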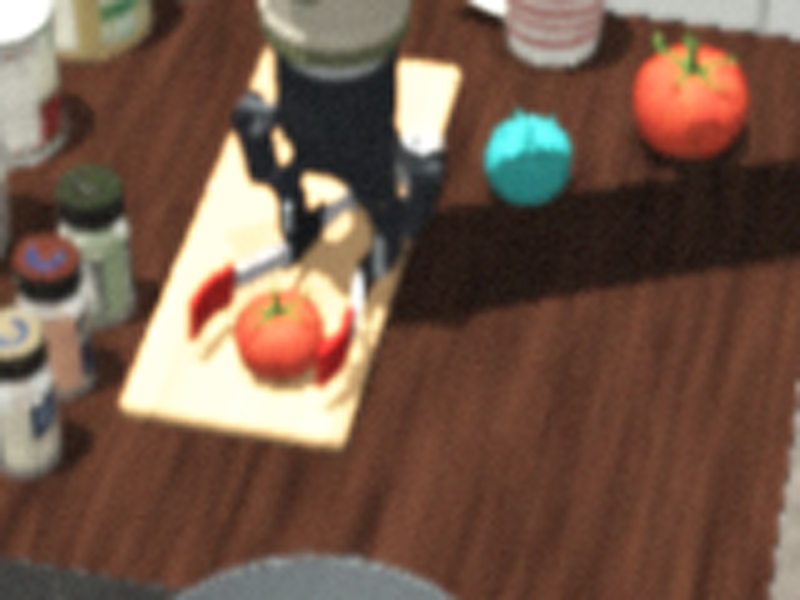

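The tomato at (280,337) stands between the jaws at (212,300) and (338,347), with nothing touching. Squeeze now.

Call:
jog_arm:
  ticks: {"ax":[0,0,0,0,0,0,0,0,0],"ay":[0,0,0,0,0,0,0,0,0],"az":[0,0,0,0,0,0,0,0,0],"x":[0,0,0,0,0,0,0,0,0],"y":[0,0,0,0,0,0,0,0,0],"z":[0,0,0,0,0,0,0,0,0],"aperture":[0.58,0.53,0.49,0.46,0.43,0.38,0.3,0.3,0.3]}
  squeeze: 38

```text
clock: 8.32
position: [0.6101, 0.0333, 0.0303]
ee_rot: [0.786, 0.618, -0.0, -0.0]
ft_force: [-0.1, -0.3, -0.5]
grip_width: 0.44
grasp_force: 38.0
```

```bash
python3 -c "
from h import *
plan([(.6087,.0334,.03,1.3316)])"
```

```text
[-0.  0.  0.] [-0.0002 -0.0014  0.0003]
8.32 [0.6101 0.0333 0.0303] yaw 1.3318 q [ 0.4   0.59 -0.69  1.67  0.42  1.04 -0.66] f [-0.1 -0.3 -0.5] g [ 0.44  38.008]
```

Call:
jog_arm:
  ticks: {"ax":[0,0,0,0,0,0,0,0,0,0],"ay":[0,0,0,0,0,0,0,0,0,0],"az":[0,0,0,0,0,0,0,0,0,0],"x":[0,0,0,0,0,0,0,0,0,0],"y":[0,0,0,0,0,0,0,0,0,0],"z":[-0.4,-1,-1.8,-2.6,-3.4,-4.2,-5,-5.6,-5.6,-5.6],"aperture":[0.3,0.3,0.3,0.3,0.3,0.3,0.3,0.3,0.3,0.3]}

```text
clock: 9.57
position: [0.6098, 0.0332, 0.1696]
ee_rot: [0.786, 0.618, -0.0, -0.0]
ft_force: [0.0, -0.3, -3.0]
grip_width: 0.44
grasp_force: 38.3
```

Run:
```python
from h import *
plan([(.5195,.304,.17,1.3316)])
for c in("scene",):
    cv2.imwrite("pics/l.png",cv2.resize(manip.camera(c)[150:270,230:390],None,fx=3,fy=3,interpolation=cv2.INTER_CUBIC))
```

```text
[-0.001  0.     0.   ] [ 0.2418 -0.1518 -0.0004]
9.57 [0.6098 0.0332 0.1696] yaw 1.3318 q [ 0.45  0.44 -0.75  1.55  0.31  1.27 -0.59] f [ 0.  -0.3 -3. ] g [ 0.44  38.281]
```

View pics/l.png

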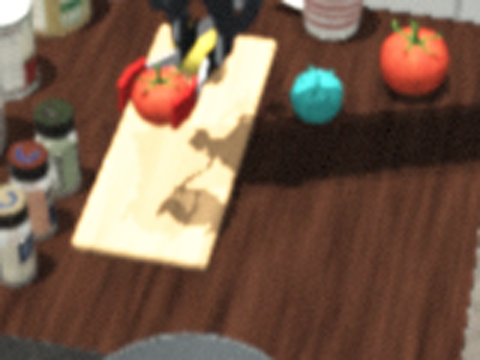

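The tomato at (160,93) is held in the jaws, clear of the board, with its shadow well below. Next I carry it to the pan with smooth acceleration.

Converted, 0.242 m is 9.68, 0.236 m is 9.44.

Call:
jog_arm:
  ticks: {"ax":[0,0,0,0,0,0,0,0,0,0,0,0,0,0,0,0,0,0],"ay":[0,0,0,0,0,0,0,0,0,0,0,0,0,0,0,0,0,0],"az":[0,0,0,0,0,0,0,0,0,0,0,0,0,0,0,0,0,0],"x":[0.24,0.8,1.6,2.6,3.6,4.6,5.6,6.6,7.6,8.4,9.04,9.44,9.68,9.68,9.68,9.68,9.68,9.68],"y":[-0.16,-0.48,-1,-1.64,-2.24,-2.88,-3.52,-4.16,-4.76,-5.28,-5.68,-5.92,-6.08,-6.08,-6.08,-6.08,-6.08,-6.08],"z":[0,0,0,0,0,0,0,0,0,0,0,0,0,0,0,0,0,0],"aperture":[0.3,0.3,0.3,0.3,0.3,0.3,0.3,0.3,0.3,0.3,0.3,0.3,0.3,0.3,0.3,0.3,0.3,0.3]}

```text
clock: 11.88
position: [0.5198, 0.3043, 0.1703]
ee_rot: [0.786, 0.618, -0.0, 0.0]
ft_force: [-0.5, -0.2, -1.7]
grip_width: 0.44
grasp_force: 38.3
```

Run:
```python
from h import *
plan([(.5195,.304,.17,1.3316)])
c=np.zeros((600,800,3),np.uint8)
for i,n in enumerate(("top","scene")):
    im=manip.camera(n)
    for r in manip.outline_of(n,"tomato"):
        if r["confidence"]>.3: print(n,r["bbox"],back(n,cen(r["mask"]),.185)[0].round(3))
    for t,z in(("mug",.05),("lemon",.042)):
        for r in manip.outline_of(n,t)[:1]: print(n,t,r["bbox"],back(n,cen(r["mask"]),z)[0].round(3))
    c[:,i*400:i*400+400]=cv2.resize(im[130:400,150:330],(400,600)) if i else cv2.resize(im[100:310,150:290],(400,600))
cv2.imwrite("pics/e.png",c)
```

```text
[ 0.  0. -0.] [-0.0003 -0.0002  0.0003]
11.88 [0.5198 0.3043 0.1703] yaw 1.3315 q [ 0.05  0.45 -0.84  1.57  0.35  1.28 -1.09] f [-0.5 -0.2 -1.7] g [ 0.44  38.285]
top [398.7, 234.8, 425.6, 258.2] [ 0.407 -0.139  0.185]
top [376.1, 209.0, 395.0, 223.2] [ 0.492 -0.072  0.185]
top mug [424.0, 184.6, 460.6, 225.9] [ 0.537 -0.263  0.05 ]
top lemon [385.6, 160.1, 401.8, 178.1] [ 0.659 -0.124  0.042]
scene [356.7, 156.3, 382.5, 182.1] [0.405 0.013 0.185]
scene [273.8, 207.8, 332.6, 275.2] [0.53  0.34  0.185]
scene [279.5, 248.8, 302.1, 271.8] [0.543 0.389 0.185]
scene [328.2, 173.6, 344.1, 191.3] [0.486 0.088 0.185]
scene mug [329.2, 132.4, 354.4, 166.2] [ 0.518 -0.242  0.05 ]
```

View pics/e.png

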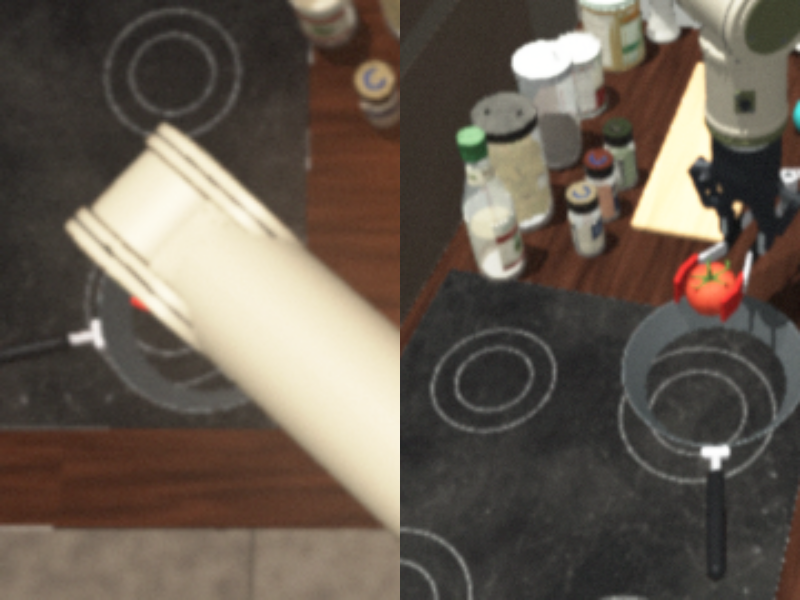

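The tomato, at (710,285) in the right half, is held in the jaws above the pan. It measures (0.543, 0.389) against the pan centre (0.538, 0.386), and the lemon and mug are where they started. Everything is at rest, so I'm handing in.

```bash
python3 -c "
from workcell import manip
print(manip.hand_in())"
```

```text
the job is handed in; nothing more can be done
None
```

The job is handed in at about 12 s: the tomato is held still in the squeezed tongs about 6 mm from the pan's centre and well above the rim, and the lemon and mug show no movement; the hand-in returned no verdict.

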